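Gauge the wooden roller between the caliper jaws

ROBOT

A 6-joint arm with a two-finger parallel gripper is mounted at the origin on the work surface. World frame = base frame: x ahead of the robot, y to its left, z up, the work surface at z = 0. Lengths are in mm, angles in rad, forces in N, time in s.
With the tool pointing down it reaches from about 275 to 750 mm from the base axis. Payload 10.2 kg.
Tool frame: the origin (TCP) lies at the very end of the fingers, on their centre line; the grasp point (between the pads) lies 19 mm behind it; x points along the fingers, y is the direction in which the jaws open and shut, and the axes are right-handed (so a half turn about x gives the same grasp; the last joint's range is limited). The gripper opens to 85 mm and grips with 20 to 120 N. Pads are 22 mm wide; open, the fingers measure 114 mm over their backs; the gripper's body (76 mm by 85 mm) begins 54 mm behind the grasp point. The pads swing forward as they close: fully open they stand 13 mm farther back than shut.
Start: joints at [1.049, 0.313, 1.498, -0, 1.331, -0.223], TCP at [154.559, 501.74, 231.294] pointing down, gripper open.
Joint ranges: [-2.94, 2.94], [-0.97, 2.17], [0.19, 2.56], [-1.23, 4.37], [0.02, 3.11], [-2.88, 2.88]. Speed limits (rad/s): [2.39, 2.39, 3.01, 3.14, 3.14, 3.14].

INTERFACE

Orientations are given as a unit quaternion [w, x, y, z].
In Python, from rig import ctrl, viewer, order gives the robot as it stands. The module is installed in compiled form; this text tells all that it offers.
- The arm moves only by the tool carry_out, never from a script. Its argument "deltas" is a list of rows, each a list of 7 numbers: the gripper command: -1 is fully open, 1 is shut, values between are in proportion, then the shift along the tool's x, y, z in mm, then the turn, a rotation vector about the tool's x, y, z in degrees. A call has exactly 5 rows; each row is the pose to reach, as a shift and turn from the pose commanded when the call began, along the tool's axes at that moment; what a row does not reach only later rows make up. A row lasts 1/8 s, in which the tool goes at most 62.5 mm and 10.7 degrees, less where a joint would pass 70% of its speed; a pose out of reach is approached as far as the arm can. A call with a gripper value outside its range is refused whole. The fingers move at their own pace and stop on an object; "newtons" is the grip in N (left out, the last holds). Time passes only in rows, so rows that repeat a pose let the fingers close, or fill a call up. It gives the time, the measured TCP pose, the force and the opening at its end, in the units of the state.
- ctrl.sense(): the state, without advancing time (a new reading comes with each control period).
- viewer.capture(name): name is "scene" or "side" or "wrist"; returns the picture (384x512x3 uint8, red, green, blue); there is no depth.
- viewer.calibration(name): a dict with "fx", "fy", "cx", "cy" (pixels), "xyz" and "attitude" of the camera in the world; the wrist camera has in their place "T_tool_cam" (4x4, takes a point from camera to tool coordinates, whose origin is the TCP and whose axes are the tool frame's). Camera axes: x right, y down, z forward; pixel columns grow to the right and rows downward; lengths in mm; the calibration is good to about 2 mm. The wrist camera is an equidistant fisheye: a pixel r from the principal point sees the ray r / f radians off the axis. A picture is of the moment at which its call begins: read the wrist's pose just before it. calibration takes no time and is no camera call.
- order.finish_job(): hands the job in, once; it reports no verdict.
The state is a dict: "time_s": time; "joints": joint angles; "dq": joint speeds; "tau": joint torques, N m; "eef_pos": TCP position; "ee_rot": TCP orientation; "force": force on the tool from outside, world axes, zero at the start; "wrist_torque": the same for the moment, N m; "grip_width": opening from 0.0 (shut) to 1.0 (fully open).
Only numpy, scipy, OpenCV 4.12 (cv2) and the standard library are available. Lean on these libraries where they do the work, as an engineer would, in place of code of your own. Each camera call takes 0.05 s, during which the arm holds its last target. There are 200 camera calls.

TASK

Take the pale wooden roller from the rack and lay it in the V-supports of the bench gauge, between the jaws, and let go of it. Then slide the blue-tabbed jaw gently shut so that the roller is pressed against the spring plunger and pushes it in by about 6 mm (between 2 and 10 mm, its orange collar over the green band, never to the end of its spring), and leave the jaw there. Finally lower the hinged reading lens gently onto its stop, leaving the roller gripped and the other things on the bench alone.

Things in the scene. Friction and masses are not known exactly. Their poses are not given: they have to be found in the camera images.
- gauge: Cream bench gauge, fixed, base 110 (x) x 380 (y) x 30 mm high; origin at the centre of its underside. Along its y from - to +: sliding jaw, two dark V-supports (14 mm thick, at y = -36 and +36 mm, free space between), teal plunger post (60 x 30 mm, top 90 mm high, y = 82 to 112 mm), reading lens station (y = 113 to 185 mm, ears 94 mm high).
- cradle (a point): Where the axis of a roller lying in the gauge's V-supports passes midway between the supports: 62 mm above the gauge's underside, over its origin; axes as the gauge. With the roller's centre here its ends clear the plunger by 13 mm and the open jaw by 13 to 37 mm.
- wood_roller: Loose pale wooden roller with steel ends, the one to be gauged, about 220 g: barrel 44 mm in diameter and 100 mm long, with a 30 mm steel disc 5 mm thick on each end, 110 mm over all. Origin at its centre, its y axis along the roller. It starts in one of the rack's two places.
- black_roller: Loose roller of the same size, black rubber with brass ends, in the rack's other place; not to be moved.
- rack: Fixed wooden rack, base 200 (x) x 120 (y) x 30 mm high, origin at the centre of its underside. Two pairs of V-supports like the gauge's, at x = -50 and +50 mm, hold the rollers along its y axis, their axes 62 mm above the underside; the space between the supports of a pair (58 mm) is free down to the base.
- jaw (a joint): Travel of the sliding jaw in m: 0 fully open, up to 0.075, growing towards the plunger (gauge +y). Stiff slide (about 7 N), it stays where it is left. Starts at 0 to 0.024; with the roller pushing the plunger in by 6 mm it reads 0.056.
- jaw_face (a point): Centre of the sliding jaw's contact face (20 x 28 mm steel), at the roller's axis height; axes as the gauge.
- jaw_tab (a point): Centre of the top of the jaw's blue upright tab, 140 mm above the gauge's underside and 65 mm behind (gauge -y of) the contact face. The tab is 36 mm wide (gauge x), 12 mm thick (gauge y) and stands 56 mm above the jaw's block, to be pinched or pushed from above.
- plunger (a joint): How far the spring plunger is pushed in, in m: 0 at rest, end of its spring at 0.014. Takes 1.8 N to start and 0.6 N more per mm; springs back if not held.
- plunger_face (a point): Centre of the plunger's contact face (22 mm steel disc), at the roller's axis height; axes as the gauge. At rest 68 mm gauge +y of the cradle point. The plunger's orange collar shows the travel over white, green and red blocks under the lens.
- lens (a joint): Angle of the reading lens in rad: 0 lowered level on its stop, 1.45 upright; starts raised at 1.0 to 1.4, its top then up to 190 mm above the bench: carry things clear over or round it. The stiff hinge stays where it is left.
- lens_hinge (a point): Middle of the lens's hinge axis, 86 mm above the gauge's underside, at the lens station's gauge -x side; the hinge axis lies along gauge y. The lens is a black frame with a clear pane, 56 mm wide, 8 mm thick, reaching 80 mm from the hinge, then a yellow tongue 26 mm wide to 101 mm. Lowered it points to gauge +x.
- lens_tip (a point): Middle of the yellow tongue's upper face, 90 mm from the hinge axis and 4 mm above the lens's mid-plane; its x axis points from the hinge to the tongue, its z axis out of the upper face (the one to push down).
- hoop: Loose flat wooden hoop, 170 mm across and 22 mm high, bystander; origin at the centre of its underside.
- mug: Loose blue mug, 80 mm wide and 90 mm high, bystander; origin at the centre of its underside.
- brush: Loose hand brush, 200 mm long, lying along its x axis, bystander; origin under its middle.
Things that resemble listed ones, but are neither listed nor needed, are in the scene too. What is shaped like the wood_roller but pink or purple is not meant.

How it is judged (in metres and radians):
On the way, in this order (a step that is already met when the one before it is completed fails the run):
1. the wooden roller lies in the gauge's V-supports between the jaws, let go, the plunger still at rest (x of wood_roller in the frame of cradle between -0.006 and 0.006 m and z of wood_roller in the frame of cradle between -0.005 and 0.005 m and angle between the y axis of wood_roller and the y axis of cradle, either way round below 0.1 rad and y of wood_roller in the frame of cradle between -0.03 and 0.016 m and contact force between wood_roller and the fingers below 0.3 N and value of joint plunger below 0.001 m), for 0.2 s.
2. the jaw is shut on the roller, which pushes the plunger in by more than 2 mm (x of wood_roller in the frame of cradle between -0.006 and 0.006 m and z of wood_roller in the frame of cradle between -0.005 and 0.005 m and angle between the y axis of wood_roller and the y axis of cradle, either way round below 0.1 rad and value of joint plunger above 0.002 m and distance between jaw_face and plunger_face below 0.1135 m), for 0.3 s.
3. the lens is lowered onto its stop (value of joint lens below 0.08 rad), for 0.2 s.
At the end, for the whole second after the job is handed in: The wooden roller lies in the gauge's V-supports (within 6 mm sideways, 5 mm in height and 0.1 rad), gripped between jaw and plunger (faces under 113.5 mm apart) with the plunger pushed in by 2 to 10 mm, at rest; the lens is down within 0.08 rad of its stop (all of step 2 and value of joint plunger below 0.01 m and value of joint lens below 0.08 rad and linear speed of wood_roller below 0.02 m/s); the robot touches nothing.
It fails at once if the plunger is driven past 12 mm, to the end of its spring (value of joint plunger above 0.012 m).
It fails at once if the lens is slammed on its stop (moving down faster than 3 rad/s within 0.4 rad of it) (velocity of joint lens below -3 rad/s and value of joint lens below 0.4 rad).
It fails at once if the black roller, hoop, mug or brush is moved by more than 30 mm (distance of any of black_roller, hoop, mug, brush from where it was at the start of the episode above 0.03 m).
It also fails if it takes over 64 s, if anything falls off the work surface, if the arm or the gripper's body presses on something with over 40 N, if the wrist force passes 120 N, or if a joint passes its speed limit or range.

## Working session

There is one attempt and no reset: what is moved stays moved. The work goes in short steps, Python scripts to look and compute and a tool call to move; the robot and the scene stay as the last step left them, time stands still between calls to the robot, and variables do not carry over. Pictures are saved under pics/ and viewed, about 8 in all and at most 12, crops included, and the job is handed in when it is done.

Besides the shell and the picture viewer there is one more tool, called after "Request:" by a JSON object that holds its "op" and its "data", one argument or row to a line. carry_out: Moves the arm, as the interface text tells. Its arguments: {"type":"object","properties":{"deltas":{"type":"array"},"newtons":{"type":"number"}},"required":["deltas"]}

```bash
mkdir -p pics
python3 - <<'E'
from rig import ctrl,viewer
import cv2,numpy as np
s=ctrl.sense();print(s)
for n in ("scene","side","wrist"):
    im=viewer.capture(n);cv2.imwrite(f"pics/{n}0.png",im[:,:,::-1]);print(n,viewer.calibration(n))
a=[cv2.imread(f"pics/{n}0.png") for n in("scene","side","wrist")]
cv2.imwrite("pics/a.png",cv2.resize(a[0],(800,600),interpolation=cv2.INTER_CUBIC))
cv2.imwrite("pics/b.png",cv2.resize(a[1],(800,600),interpolation=cv2.INTER_CUBIC))
E
```

```text
{'time_s': 0.0, 'joints': array([ 1.04859089e+00,  3.13433260e-01,  1.49843596e+00, -2.63519650e-05,
        1.33103465e+00, -2.23410558e-01]), 'dq': array([-0.00057795,  0.00030928,  0.00053329,  0.00089415, -0.00085115,
       -0.00055922]), 'tau': array([ 7.09784690e-04, -4.12262928e+01, -2.59747428e+01, -8.44736428e-05,
        4.07206520e-03,  2.18090906e-05]), 'eef_pos': array([154.43026729, 501.4936748 , 230.7440771 ]), 'ee_rot': array([ 0.69907003,  0.10481015,  0.69939088, -0.10568023]), 'force': array([-0.04328489, -0.41903824,  0.78714682]), 'wrist_torque': array([-0.0276689 ,  0.01627678,  0.00512622]), 'grip_width': 1.002425513039146}
scene {'fx': 443.7213060061415, 'fy': 443.7213060061415, 'cx': 260.5999485164013, 'cy': 194.70029082514233, 'xyz': array([ 950.54454827,  708.1394679 , 1097.17962427]), 'attitude': array([-0.08643659,  0.22345729,  0.91307992, -0.32997064])}
side {'fx': 424.5867130694224, 'fy': 424.5867130694224, 'cx': 259.1292060524299, 'cy': 192.50260142986428, 'xyz': array([  87.32094502, -947.55457788,  926.00100539]), 'attitude': array([-0.42843303,  0.873988  , -0.20236676,  0.10787866])}
wrist {'fx': 297.3186396354542, 'fy': 297.3186396354542, 'cx': 256.65809309087547, 'cy': 195.07671999382, 'T_tool_cam': array([[-1.10138786e-03, -2.63875199e-01,  9.64556202e-01,
        -1.42987553e+02],
       [ 9.99999221e-01,  2.75721330e-04,  1.21728834e-03,
         1.29159228e+00],
       [-5.87160922e-04,  9.64556791e-01,  2.63874690e-01,
        -6.62054234e+01],
       [ 0.00000000e+00,  0.00000000e+00,  0.00000000e+00,
         1.00000000e+00]])}
```

View pics/a.png

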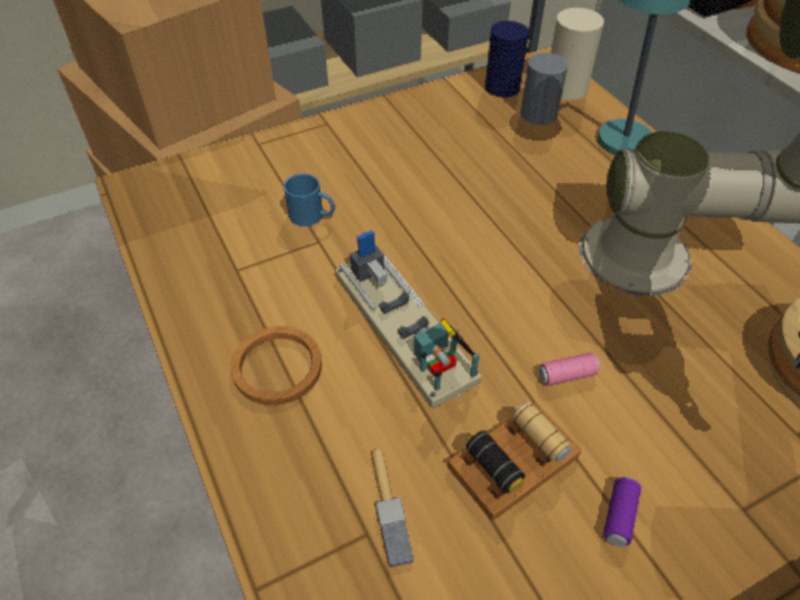

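View pics/b.png

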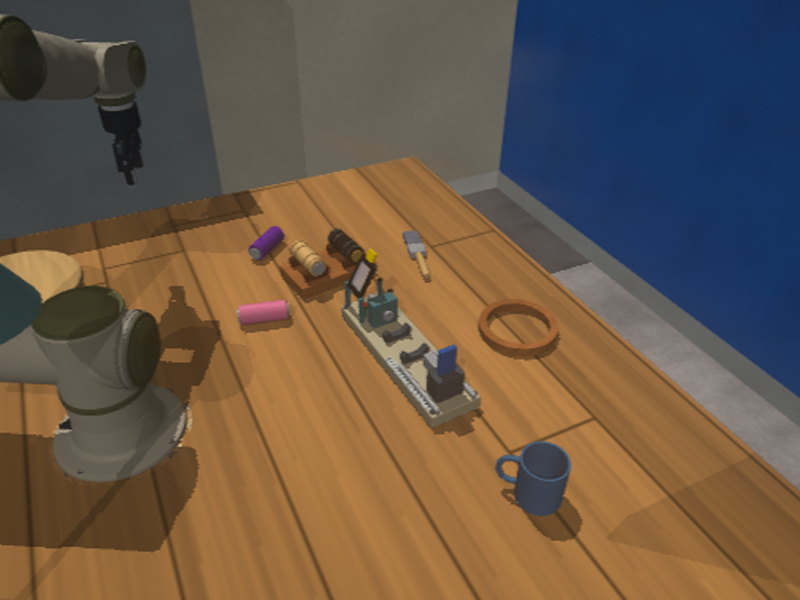

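```bash
cat > h.py <<'E'
import numpy as np,cv2
from rig import ctrl,viewer
from scipy.spatial.transform import Rotation as R
def rot(q): return R.from_quat([q[1],q[2],q[3],q[0]]).as_matrix()
def tool():
    s=ctrl.sense(); T=np.eye(4);T[:3,:3]=rot(s["ee_rot"]);T[:3,3]=s["eef_pos"];return T
def ray(n,p,T=None):
    c=viewer.calibration(n);v=np.array([(p[0]-c["cx"])/c["fx"],(p[1]-c["cy"])/c["fy"],1.])
    if n=="wrist":
        r=np.hypot(v[0],v[1]);d=np.array([v[0]/r*np.sin(r),v[1]/r*np.sin(r),np.cos(r)])
        M=T@c["T_tool_cam"];return M[:3,3],M[:3,:3]@d
    return c["xyz"],rot(c["attitude"])@(v/np.linalg.norm(v))
def tri(*rs):
    A=0;b=0
    for o,d in rs:
        P=np.eye(3)-np.outer(d,d);A=A+P;b=b+P@o
    x=np.linalg.solve(A,b);return x,[round(float(np.linalg.norm(np.cross(x-o,d))),1) for o,d in rs]
def plane(r,z): o,d=r;return o+d*(z-o[2])/d[2]
def proj(n,X,T=None):
    c=viewer.calibration(n)
    if n=="wrist":
        M=np.linalg.inv(T@c["T_tool_cam"]);p=M[:3,:3]@X+M[:3,3];r=np.hypot(p[0],p[1]);t=np.arctan2(r,p[2]);q=p[:2]/r*t
    else:
        p=rot(c["attitude"]).T@(X-c["xyz"]);q=p[:2]/p[2]
    return np.array([c["cx"]+c["fx"]*q[0],c["cy"]+c["fy"]*q[1]])
E
python3 - <<'E'
from h import *
np.set_printoptions(precision=1,suppress=True)
k=.64
for n,a,b in [("V-",(394,302),(414,355)),("V+",(413,327),(397,332)),("tab",(367,237),(446,350)),("roller",(543,432),(308,258)),("black",(495,461),(345,246)),("mug",(303,185),(543,455)),("tongue",(449,327),(371,256))]:
    print(n,*tri(ray("scene",np.array(a)*k),ray("side",np.array(b)*k)))
for n,a in [("hoop",(277,365)),("brush",(395,530)),("brush2",(378,455)),("purple",(622,510)),("pink",(568,368))]: print(n,plane(ray("scene",np.array(a)*k),20))
print(tool())
E
```

```text
V- [550.9 -86.9  39.2] [0.7, 0.7]
V+ [548.9 -11.9  42.4] [1.6, 1.6]
tab [ 558.5 -190.5  133.1] [1.8, 1.8]
roller [467.9 299.6  60.2] [3.4, 3.4]
black [566.9 308.5  60.3] [1.2, 1.2]
mug [ 597.9 -437.4   94.2] [2.2, 2.2]
tongue [541.8  99.6 164.9] [2.3, 2.3]
hoop [809.2 -63.7  20. ]
brush [757.  322.1  20. ]
brush2 [722.9 191.5  20. ]
purple [414.  462.9  20. ]
pink [325.1 193.9  20. ]
[[ -0.    0.3   1.  154.4]
 [ -0.    1.   -0.3 501.6]
 [ -1.   -0.   -0.  230.9]
 [  0.    0.    0.    1. ]]
```

Request:
{"op": "carry_out", "data": {
  "deltas": [
    [-1,0,-20,72,10.6,0,0],
    [-1,0,-40,144,21.2,0,0],
    [-1,0,-60,216,31.8,0,0],
    [-1,0,-80,288,42.4,0,0],
    [-1,0,-100,348,53,0,0]
  ]
}}

```text
time_s: 0.78
eef_pos: [418.2, 330.3, 231.2]
ee_rot: [0.577, 0.408, 0.578, -0.408]
force: [0.2, 1.0, -0.2]
grip_width: 1.001
```

Request:
{"op": "carry_out", "data": {
  "deltas": [
    [-1,0,37,45,8,0,0],
    [-1,0,37,45,15,0,0],
    [-1,0,37,45,15,0,0],
    [-1,0,37,45,15,0,0],
    [-1,0,37,45,15,0,0]
  ]
}}

```text
time_s: 1.4
eef_pos: [466.4, 302.4, 231.4]
ee_rot: [0.521, 0.478, 0.521, -0.478]
force: [-0.5, 0.5, -0.4]
grip_width: 1.001
```

Run:
```python
from h import *
np.set_printoptions(precision=3,suppress=True)
T=tool();np.save("T1.npy",T);im=viewer.capture("wrist");cv2.imwrite("pics/w1.png",im[:,:,::-1]);print(T)
cv2.imwrite("pics/c.png",cv2.resize(im[:,:,::-1],(800,600),interpolation=cv2.INTER_CUBIC))
```

```text
[[  0.      0.996   0.087 466.354]
 [  0.      0.087  -0.996 302.383]
 [ -1.      0.     -0.    231.419]
 [  0.      0.      0.      1.   ]]
```

View pics/c.png

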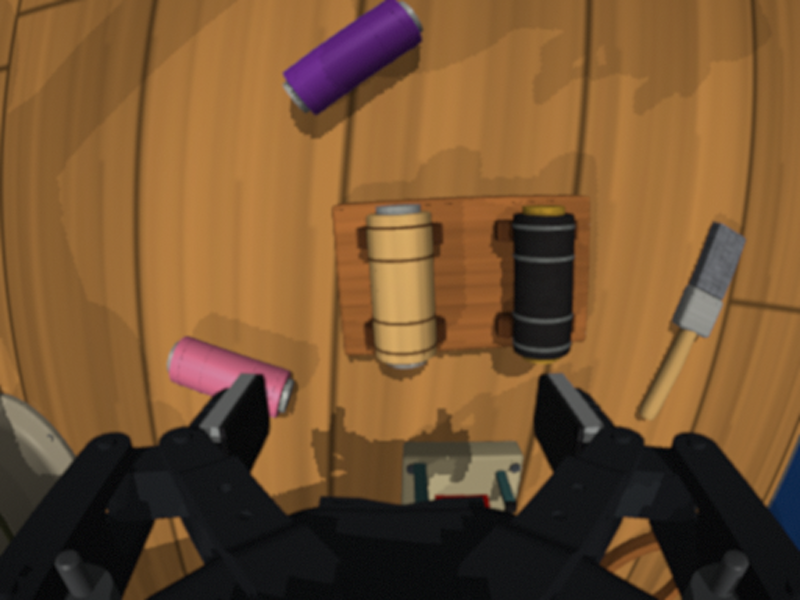

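```bash
cat >> h.py <<'E'
def blob(im,lo,hi,box):
    h=cv2.cvtColor(im,cv2.COLOR_BGR2HSV);m=cv2.inRange(h,np.array(lo),np.array(hi));z=np.zeros_like(m)
    x0,y0,x1,y1=box;z[y0:y1,x0:x1]=m[y0:y1,x0:x1];z=cv2.morphologyEx(z,cv2.MORPH_CLOSE,np.ones((5,5)))
    c=max(cv2.findContours(z,0,2)[0],key=cv2.contourArea);return cv2.minAreaRect(c),c
E
python3 - <<'E'
from h import *
np.set_printoptions(precision=1,suppress=True)
T=np.load("T1.npy");w=cv2.imread("pics/w1.png");s=cv2.imread("pics/scene0.png");d=cv2.imread("pics/side0.png")
H=lambda im,x,y:cv2.cvtColor(im,cv2.COLOR_BGR2HSV)[int(y*.64)-1,int(x*.64)-1]
print("pale",H(w,402,300),H(s,543,440),H(d,305,255),"table",H(w,300,250),H(s,640,420),"rack",H(w,355,290),H(s,545,480))
r=[]
for im,n,b in((w,"wrist",(222,130,290,240)),(s,"scene",(325,255,370,300)),(d,"side",(180,150,212,182))):
    rc,c=blob(im,(15,60,110),(24,145,255),b);print(n,rc);cv2.drawContours(im,[cv2.boxPoints(rc).astype(int)],0,(0,255,0),1);r.append(ray(n,rc[0],T))
print(tri(*r),tri(r[0],r[1]),tri(r[0],r[2]),plane(r[0],62))
k=.64
for p in((399,210),(403,366),(367,216),(433,216),(372,358),(437,358),(333,206),(590,197),(346,357),(583,340)):
    print(p,plane(ray("wrist",np.array(p)*k,T),62),plane(ray("wrist",np.array(p)*k,T),30))
E
```

```text
pale [ 18 134 206] [ 20 116 160] [ 18 130 204] table [ 16 162 162] [ 18 142 178] rack [ 14 180 153] [ 14 171 136]
wrist ((256.0449523925781, 185.84848022460938), (100.7773666381836, 39.2115592956543), 88.09085083007812)
scene ((347.0, 275.0), (40.0, 44.0), 90.0)
side ((195.00001525878906, 163.00001525878906), (22.62741470336914, 11.31370735168457), 45.0)
(array([466.2, 298.9,  69.2]), [2.1, 1.4, 2.3]) (array([467. , 298. ,  67.6]), [1.3, 1.3]) (array([465.5, 297.9,  70.6]), [1.9, 1.9]) [467.5 295.4  62. ]
(399, 210) [461.9 350.5  62. ] [462.  348.6  30. ]
(403, 366) [474.5 239.4  62. ] [475.9 226.   30. ]
(367, 216) [440.9 344.7  62. ] [438.8 342.1  30. ]
(433, 216) [485.  348.6  62. ] [487.4 346.4  30. ]
(372, 358) [451.6 243.6  62. ] [450.6 230.7  30. ]
(437, 358) [498.5 247.7  62. ] [502.3 235.2  30. ]
(333, 206) [417.4 349.8  62. ] [412.9 347.7  30. ]
(590, 197) [594.8 375.3  62. ] [608.5 375.9  30. ]
(346, 357) [432.7 242.6  62. ] [429.8 229.5  30. ]
(583, 340) [608.  269.8  62. ] [623.  259.6  30. ]
```

Request:
{"op": "carry_out", "data": {
  "deltas": [
    [-1,30,2,7,-3.2,0,0],
    [-1,60,2,7,-3.2,0,0],
    [-1,90,2,7,-3.2,0,0],
    [-1,100,2,7,-3.2,0,0],
    [-1,100,2,7,-3.2,0,0]
  ]
}}

```text
time_s: 2.08
eef_pos: [469.4, 295.3, 131.6]
ee_rot: [0.534, 0.463, 0.534, -0.463]
force: [-0.1, -0.4, 0.2]
grip_width: 0.998
```

Run:
```python
from h import *
np.set_printoptions(precision=1,suppress=True)
T=tool();np.save("T2.npy",T);im=viewer.capture("wrist")[:,:,::-1].copy();cv2.imwrite("pics/w2.png",im);print(T)
for X in((462,350.5,62),(474.5,239.4,62),(469,295.5,84)):
    p=proj("wrist",np.array(X,float),T);print(p);cv2.circle(im,tuple(p.astype(int)),3,(0,0,255),1)
cv2.imwrite("pics/d.png",cv2.resize(im,(800,600),interpolation=cv2.INTER_CUBIC))
```

```text
[[ -0.    1.    0.1 469.4]
 [ -0.    0.1  -1.  295.3]
 [ -1.   -0.    0.  131.6]
 [  0.    0.    0.    1. ]]
[255.8 132.7]
[251.8 272.7]
[254.5 217.1]
```

View pics/d.png

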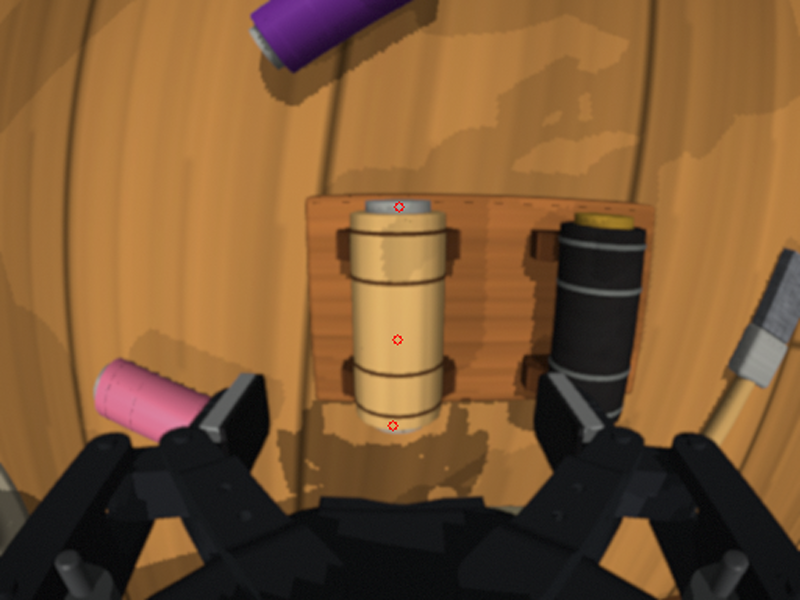

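Request:
{"op": "carry_out", "data": {
  "deltas": [
    [-1,40,0,0,0,0,0],
    [-1,75,0,0,0,0,0],
    [-1,90,0,0,0,0,0],
    [-1,91,0,0,0,0,0],
    [-1,91,0,0,0,0,0]
  ]
}}

```text
time_s: 2.75
eef_pos: [470.3, 295.5, 41.8]
ee_rot: [0.534, 0.464, 0.534, -0.463]
force: [-1.1, 0.1, -0.4]
grip_width: 1.002
```

Request:
{"op": "carry_out", "data": {
  "deltas": [
    [0,0,0,0,0,0,0],
    [0.6,0,0,0,0,0,0],
    [1,0,0,0,0,0,0],
    [1,0,0,0,0,0,0],
    [1,0,0,0,0,0,0]
  ],
  "newtons": 40
}}

```text
time_s: 3.38
eef_pos: [467.8, 295.0, 40.8]
ee_rot: [0.533, 0.462, 0.535, -0.465]
force: [-10.2, -2.6, 11.0]
grip_width: 0.504
```

Run:
```python
from h import *
k=.64
for a,b in(((399,210),(398,206)),((403,366),(398,430))):
    print(tri(ray("wrist",np.array(a)*k,np.load("T1.npy")),ray("wrist",np.array(b)*k,np.load("T2.npy"))))
print(ctrl.sense()["force"],ctrl.sense()["grip_width"])
```

```text
(array([461.45908609, 354.61120708, 128.74023489]), [0.4, 0.4])
(array([475.08412844, 245.38611746,  76.00779007]), [1.1, 1.1])
[-10.22109466  -2.6318738   10.97650282] 0.5039153207494601
```

Request:
{"op": "carry_out", "data": {
  "deltas": [
    [1,-15,0,0,0,0,0],
    [1,-60,0,0,0,0,0],
    [1,-120,0,0,0,0,0],
    [1,-180,0,0,0,0,0],
    [1,-240,0,0,0,0,0]
  ]
}}

```text
time_s: 4.0
eef_pos: [469.1, 294.9, 283.0]
ee_rot: [0.534, 0.464, 0.534, -0.463]
force: [1.0, -0.2, -2.4]
grip_width: 0.504
```

Request:
{"op": "carry_out", "data": {
  "deltas": [
    [1,0,-15,60,2,0,0],
    [1,0,-30,120,4,0,0],
    [1,0,-50,180,6,0,0],
    [1,0,-70,240,8,0,0],
    [1,0,-80,300,8,0,0]
  ]
}}

```text
time_s: 4.62
eef_pos: [431.5, -14.8, 281.1]
ee_rot: [0.501, 0.5, 0.5, -0.499]
force: [1.3, -0.6, -1.9]
grip_width: 0.502
```

Request:
{"op": "carry_out", "data": {
  "deltas": [
    [1,0,0,50,0,0,0],
    [1,0,0,70,0,0,0],
    [1,0,0,80,0,0,0],
    [1,0,0,80,0,0,0],
    [1,0,0,80,0,0,0]
  ]
}}

```text
time_s: 5.25
eef_pos: [432.5, -92.3, 280.4]
ee_rot: [0.501, 0.499, 0.501, -0.499]
force: [-0.6, 0.1, -2.9]
grip_width: 0.503
```

Run:
```python
from h import *
np.set_printoptions(precision=3,suppress=True)
T=tool();np.save("T3.npy",T);im=viewer.capture("wrist")[:,:,::-1].copy();cv2.imwrite("pics/w3.png",im);print(T)
print(ctrl.sense()["force"],ctrl.sense()["grip_width"])
cv2.imwrite("pics/e.png",cv2.resize(im,(800,600),interpolation=cv2.INTER_CUBIC))
```

```text
[[  0.      1.      0.003 432.488]
 [  0.      0.003  -1.    -92.283]
 [ -1.      0.     -0.    280.422]
 [  0.      0.      0.      1.   ]]
[-0.554 -0.199 -2.637] 0.50815127642729
```

View pics/e.png

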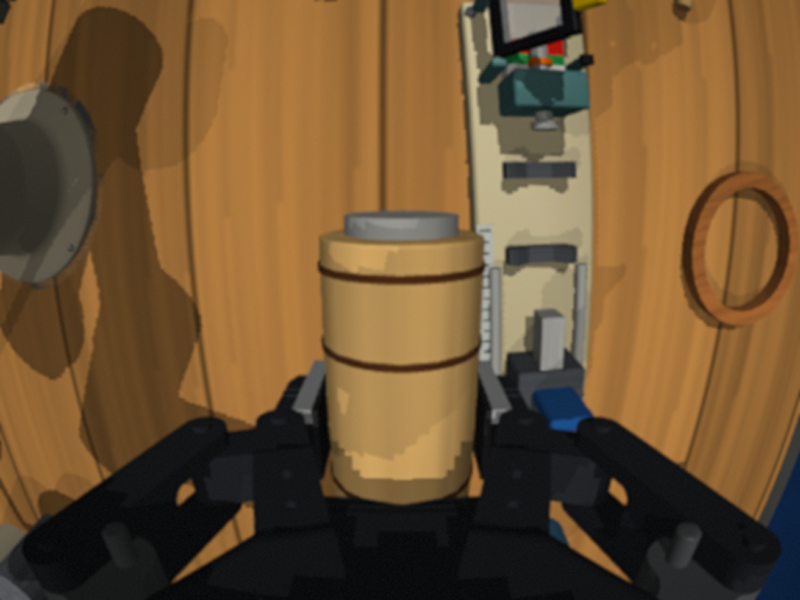

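Run:
```python
from h import *
np.set_printoptions(precision=1,suppress=True)
T=np.load("T3.npy");k=.64
print((T@viewer.calibration("wrist")["T_tool_cam"])[:3,3])
for n,z,ps in [("baseL",30,[(462,30),(470,120),(477,200)]),("baseR",30,[(592,180),(592,250),(588,350)]),("V-",50,[(506,253),(577,253),(541,246),(541,262)]),("V+",50,[(502,170),(577,170),(539,163),(539,177)]),("post",90,[(503,68),(588,70),(499,106),(588,110)]),("plface",62,[(545,127)]),("jawface top",72,[(538,311),(562,311)]),("tabtop",140,[(532,390),(576,390),(548,428)]),("rails",35,[(495,270),(582,270)]) ]:
    for p in ps: print(n,p,plane(ray("wrist",np.array(p)*k,T),z)[:2])
# two view: V-,V+,plunger,tab with scene
for n,a,w in [("V-",(394,302),(541,253)),("V+",(413,327),(539,170))]:
    print(n,tri(ray("scene",np.array(a)*k),ray("wrist",np.array(w)*k,T)))
```

```text
[433.1 -24.5 423.4]
baseL (462, 30) [484.7 110. ]
baseL (470, 120) [491.   29.1]
baseL (477, 200) [497.8 -39.3]
baseR (592, 180) [602.5 -16.6]
baseR (592, 250) [606.3 -79.7]
baseR (588, 350) [ 613.1 -176. ]
V- (506, 253) [520.2 -81.6]
V- (577, 253) [583.5 -80. ]
V- (541, 246) [550.3 -75. ]
V- (541, 262) [551.2 -88.5]
V+ (502, 170) [514.6 -13.4]
V+ (577, 170) [579.7  -9.5]
V+ (539, 163) [545.8  -6. ]
V+ (539, 177) [546.1 -17.6]
post (503, 68) [506.5  61.5]
post (588, 70) [573.   67.2]
post (499, 106) [503.3  32.4]
post (588, 110) [572.4  35.5]
plface (545, 127) [546.8  22.9]
jawface top (538, 311) [ 544.7 -125. ]
jawface top (562, 311) [ 565.7 -125. ]
tabtop (532, 390) [ 524.6 -162.6]
tabtop (576, 390) [ 558. -164.]
tabtop (548, 428) [ 540.6 -194.1]
rails (495, 270) [514.7 -98.9]
rails (582, 270) [595.8 -97.4]
V- (array([552.4, -81.8,  45.2]), [0.3, 0.3])
V+ (array([547.9, -11.3,  42.8]), [0.4, 0.4])
```

Request:
{"op": "carry_out", "data": {
  "deltas": [
    [1,0,40,-15,-1.5,0,0],
    [1,0,80,-30,-3,0,0],
    [1,0,110,-40,-4,0,0],
    [1,0,118,-42,-4,0,0],
    [1,0,118,-42,-4,0,0]
  ]
}}

```text
time_s: 5.92
eef_pos: [550.2, -50.6, 280.1]
ee_rot: [0.517, 0.482, 0.518, -0.482]
force: [-0.4, 0.2, -2.6]
grip_width: 0.5
```

Request:
{"op": "carry_out", "data": {
  "deltas": [
    [1,50,0,0,0,0,0],
    [1,100,0,0,0,0,0],
    [1,150,0,0,0,0,0],
    [1,190,0,0,0,0,0],
    [1,200,0,0,0,0,0]
  ]
}}

```text
time_s: 6.55
eef_pos: [548.8, -50.9, 78.9]
ee_rot: [0.516, 0.481, 0.519, -0.483]
force: [-0.6, 0.6, -2.7]
grip_width: 0.501
```

Run:
```python
from h import *
np.set_printoptions(precision=3,suppress=True)
T=tool();np.save("T4.npy",T);im=viewer.capture("wrist")[:,:,::-1].copy();cv2.imwrite("pics/w4.png",im);print(T)
sd=viewer.capture("side")[:,:,::-1][130:290,190:330];sc=viewer.capture("scene")[:,:,::-1][130:280,190:330]
o=np.zeros((600,800,3),np.uint8);o[:300,:400]=cv2.resize(im,(400,300));o[300:600,:400]=cv2.resize(sc,(400,300)) ;o[:,400:]=cv2.resize(sd,(400,457+143))
cv2.imwrite("pics/f.png",o)
```

```text
[[ -0.004   0.998   0.071 548.788]
 [  0.001   0.071  -0.998 -50.916]
 [ -1.     -0.004  -0.001  78.869]
 [  0.      0.      0.      1.   ]]
```

View pics/f.png

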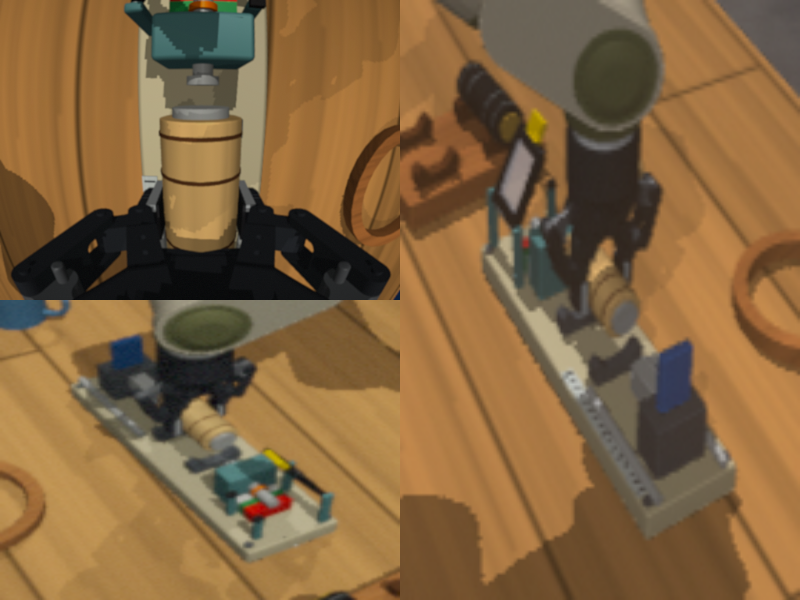

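Run:
```python
from h import *
np.set_printoptions(precision=1,suppress=True)
T=np.load("T4.npy")
f=lambda x,y,z:plane(ray("wrist",(x*1.28,y*1.28),T),z)
print("plunger",f(204,75,62),"post top",f(152,40,90),f(255,42,90),"roller end",f(201,112,T[2,3]+21),"baseR",f(267,100,30),f(266,170,30),"baseL",f(142,100,30),f(142,150,30))
```

```text
plunger [546.5  27.6  62. ] post top [515.4  44.8  90. ] [573.9  48.   90. ] roller end [546.1   5.5  99.9] baseR [601.1  14.2  30. ] [608.5 -47.5  30. ] baseL [496.4   6.5  30. ] [497.5 -36.9  30. ]
```

Request:
{"op": "carry_out", "data": {
  "deltas": [
    [1,15,1.5,-1,0,0,0],
    [1,28,1.5,-1,0,0,0],
    [1,33,1.5,-1,0,0,0],
    [1,36,1.5,-1,0,0,0],
    [1,37.5,1.5,-1,0,0,0]
  ]
}}

```text
time_s: 7.32
eef_pos: [551.9, -49.9, 43.2]
ee_rot: [0.517, 0.482, 0.518, -0.482]
force: [-5.8, 1.5, 9.7]
grip_width: 0.504
```

Request:
{"op": "carry_out", "data": {
  "deltas": [
    [1,0,-1.5,0,0,0,0],
    [1,0.5,-1.5,0,0,0,0],
    [0.7,0.5,-1.5,0,0,0,0],
    [0.3,0.5,-1.5,0,0,0,0],
    [-0.2,0.5,-1.5,0,0,0,0]
  ],
  "newtons": 20
}}

```text
time_s: 7.95
eef_pos: [550.6, -50.1, 42.6]
ee_rot: [0.518, 0.482, 0.517, -0.482]
force: [-0.2, -0.6, -0.4]
grip_width: 0.599
```

Request:
{"op": "carry_out", "data": {
  "deltas": [
    [-1,0,0,0,0,0,0],
    [-1,0,0,0,0,0,0],
    [-1,0,0,0,0,0,0],
    [-1,-10,0,0,0,0,0],
    [-1,-50,0,0,0,0,0]
  ]
}}

```text
time_s: 8.57
eef_pos: [549.4, -49.7, 91.9]
ee_rot: [0.516, 0.481, 0.519, -0.482]
force: [0.1, -0.3, 0.5]
grip_width: 0.997
```

Request:
{"op": "carry_out", "data": {
  "deltas": [
    [-1,-60,0,0,0,0,0],
    [-1,-110,0,0,0,0,0],
    [-1,-150,0,30,0,0,0],
    [-1,-150,0,60,0,0,0],
    [-1,-150,0,60,0,0,0]
  ]
}}

```text
time_s: 9.2
eef_pos: [554.5, -111.2, 243.0]
ee_rot: [0.517, 0.483, 0.517, -0.482]
force: [-0.6, 0.3, 0.2]
grip_width: 1.0
```

Run:
```python
from h import *
np.set_printoptions(precision=3,suppress=True)
T=tool();np.save("T5.npy",T);im=viewer.capture("wrist")[:,:,::-1].copy();cv2.imwrite("pics/w5.png",im);print(T)
cv2.imwrite("pics/g.png",cv2.resize(im,(800,600),interpolation=cv2.INTER_CUBIC))
```

```text
[[   0.001    0.998    0.069  554.5  ]
 [  -0.       0.069   -0.998 -111.222]
 [  -1.       0.001    0.001  242.955]
 [   0.       0.       0.       1.   ]]
```

View pics/g.png

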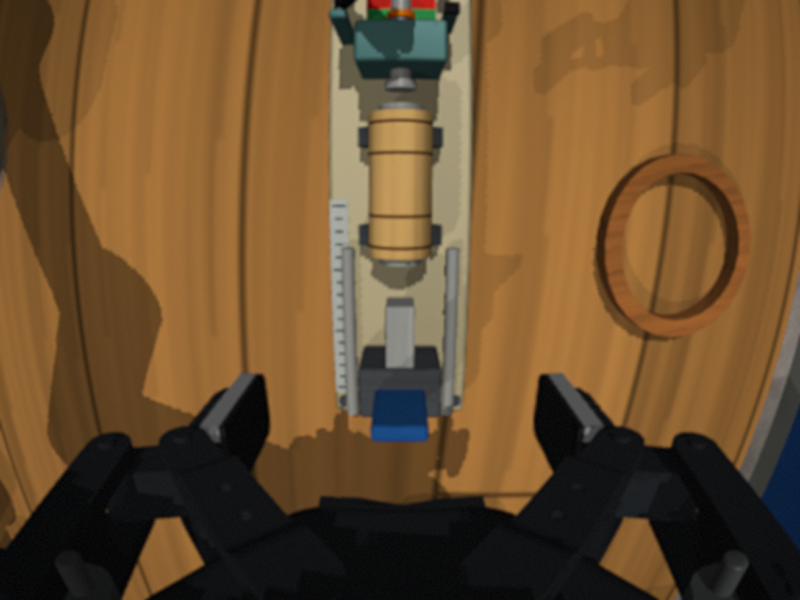

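Run:
```python
from h import *
np.set_printoptions(precision=1,suppress=True)
T=np.load("T5.npy");k=.64
B=T[:3,:3]
for n,p,z in [("tabF",(401,428),140),("tabB",(401,440),140),("tabL",(372,434),140),("tabR",(429,434),140),("jawtop",(400,299),76),("rol-",(401,262),62),("rol+",(401,105),62),("plung",(401,90),62),("roll top L",(369,180),62),("R",(433,180),62),("V-",(359,235),50),("V-r",(441,235),50),("V+",(359,137),50),("base end",(345,405),30)]:
    X=plane(ray("wrist",np.array(p)*k,T),z);d=X-T[:3,3];print(n,X,"tool y,z",d@B[:,1],d@B[:,2])
```

```text
tabF [ 561.  -187.8  140. ] tool y,z 1.110558726813173 76.7648421515051
tabB [ 561.6 -196.4  140. ] tool y,z 1.1154280604435158 85.4467122126823
tabL [ 543.6 -193.4  140. ] tool y,z -16.626176858060646 81.18750973712423
tabR [ 578.4 -191.   140. ] tool y,z 18.242046778261013 81.1873560484802
jawtop [ 555.9 -123.8   76. ] tool y,z 0.4233402146369009 12.548151017797
rol- [ 555.  -100.4   62. ] tool y,z 1.1074419791529482 -10.859804466495415
rol+ [547.3   9.9  62. ] tool y,z 1.043161967264244 -121.38218429349621
plung [546.6  20.6  62. ] tool y,z 1.0367977074841832 -132.1875321446042
roll top L [528.9 -44.2  62. ] tool y,z -21.001742418311267 -68.73382159670733
R [573.  -41.1  62. ] tool y,z 23.15360808029902 -68.75944876673374
V- [523.3 -84.6  50. ] tool y,z -29.432463854814856 -28.826339071238113
V-r [582.8 -80.5  50. ] tool y,z 30.186407627952494 -28.838537689111458
V+ [519.  -13.4  50. ] tool y,z -28.859157432917527 -100.13715402420615
base end [ 515.9 -233.1   30. ] tool y,z -47.09089291421437 118.7917583675324
```

Request:
{"op": "carry_out", "data": {
  "deltas": [
    [1,0,1,50,0,0,0],
    [1,0,1,100,0,0,0],
    [1,0,1,116,0,0,0],
    [1,0,1,116,0,0,0],
    [1,0,1,116,0,0,0]
  ]
}}

```text
time_s: 9.88
eef_pos: [564.0, -223.8, 242.5]
ee_rot: [0.518, 0.482, 0.518, -0.481]
force: [0.1, 1.3, 0.1]
grip_width: 0.001
```

Request:
{"op": "carry_out", "data": {
  "deltas": [
    [1,40,0,0,0,0,0],
    [1,80,0,0,0,0,0],
    [1,120,0,0,0,0,0],
    [1,145,0,0,0,0,0],
    [1,145,0,0,0,0,0]
  ]
}}

```text
time_s: 10.5
eef_pos: [563.3, -223.7, 96.1]
ee_rot: [0.517, 0.481, 0.519, -0.482]
force: [0.3, -0.5, 0.2]
grip_width: 0.005
```

Request:
{"op": "carry_out", "data": {
  "deltas": [
    [1,0,0,-3,0,0,0],
    [1,0,0,-6,0,0,0],
    [1,0,0,-9,0,0,0],
    [1,0,0,-12,0,0,0],
    [1,0,0,-15,0,0,0]
  ]
}}

```text
time_s: 11.12
eef_pos: [563.0, -211.6, 97.7]
ee_rot: [0.518, 0.482, 0.517, -0.482]
force: [0.5, -7.0, -0.2]
grip_width: 0.0
```

Request:
{"op": "carry_out", "data": {
  "deltas": [
    [1,0,0,-6,0,0,0],
    [1,0,0,-12,0,0,0],
    [1,0,0,-18,0,0,0],
    [1,0,0,-24,0,0,0],
    [1,0,0,-28,0,0,0]
  ]
}}

```text
time_s: 11.75
eef_pos: [561.3, -184.0, 98.1]
ee_rot: [0.519, 0.482, 0.516, -0.482]
force: [1.0, -10.4, 1.1]
grip_width: 0.0
```

Request:
{"op": "carry_out", "data": {
  "deltas": [
    [1,0,0,-1,0,0,0],
    [1,0,0,-2,0,0,0],
    [1,0,0,-3,0,0,0],
    [1,0,0,-4,0,0,0],
    [1,0,0,-5,0,0,0]
  ]
}}

```text
time_s: 12.38
eef_pos: [561.1, -179.6, 98.2]
ee_rot: [0.519, 0.482, 0.516, -0.482]
force: [0.4, -10.3, 1.8]
grip_width: 0.0
```

Run:
```python
from h import *
T=tool();print(T[:3,3],ctrl.sense()["force"]);np.save("T6.npy",T)
im=viewer.capture("wrist")[:,:,::-1].copy();cv2.imwrite("pics/w6.png",im)
cv2.imwrite("pics/i.png",cv2.resize(im[0:240,150:370],(660,720))[:600])
```

```text
[ 561.07962652 -179.57565055   98.22686834] [  0.39495485 -10.31360468   1.83951184]
```

View pics/i.png

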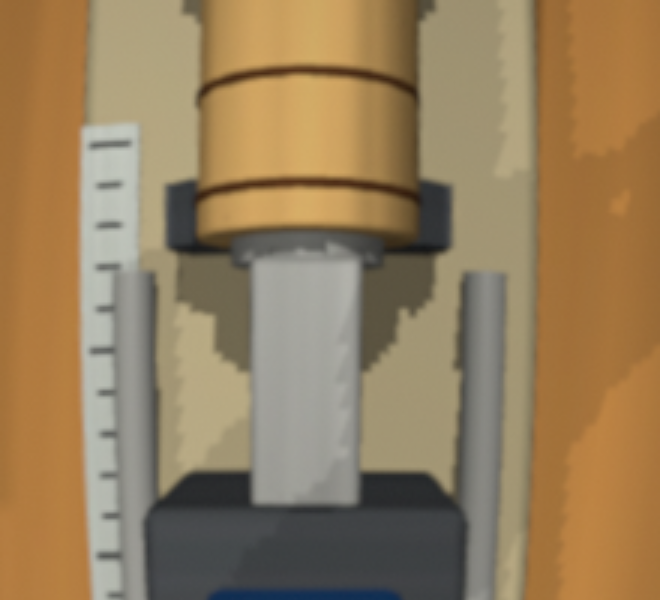

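Request:
{"op": "carry_out", "data": {
  "deltas": [
    [1,0,0,-1,0,0,0],
    [1,0,0,-2,0,0,0],
    [1,0,0,-3,0,0,0],
    [1,0,0,-4,0,0,0],
    [1,0,0,-5,0,0,0]
  ]
}}

```text
time_s: 13.05
eef_pos: [560.7, -174.5, 98.2]
ee_rot: [0.519, 0.482, 0.516, -0.482]
force: [0.8, -10.0, 1.0]
grip_width: 0.0
```

Run:
```python
from h import *
T=tool();print(T[:3,3],ctrl.sense()["force"]);np.save("T7.npy",T)
im=viewer.capture("side")[:,:,::-1].copy();cv2.imwrite("pics/s7.png",im)
sc=viewer.capture("scene")[:,:,::-1].copy();cv2.imwrite("pics/c7.png",sc)
w=viewer.capture("wrist")[:,:,::-1].copy();cv2.imwrite("pics/w7.png",w)
```

```text
[ 560.74192104 -174.54931549   98.19655836] [ 0.79602878 -9.96585424  0.95777877]
```

Request:
{"op": "carry_out", "data": {
  "deltas": [
    [1,0,0,-1,0,0,0],
    [1,0,0,-2,0,0,0],
    [1,0,0,-3,0,0,0],
    [1,0,0,-3,0,0,0],
    [1,0,0,-3,0,0,0]
  ]
}}

```text
time_s: 13.82
eef_pos: [560.6, -171.8, 98.2]
ee_rot: [0.519, 0.482, 0.516, -0.483]
force: [1.4, -11.7, 1.0]
grip_width: -0.001
```

Request:
{"op": "carry_out", "data": {
  "deltas": [
    [1,0,0,-1,0,0,0],
    [1,0,0,-2,0,0,0],
    [1,0,0,-2,0,0,0],
    [1,0,0,-2,0,0,0],
    [1,0,0,-2,0,0,0]
  ]
}}

```text
time_s: 14.45
eef_pos: [560.4, -170.0, 98.2]
ee_rot: [0.519, 0.482, 0.515, -0.483]
force: [1.4, -11.4, 0.9]
grip_width: 0.003
```

Run:
```python
from h import *
T=tool();print(T[:3,3],ctrl.sense()["force"]);np.save("T8.npy",T)
sd=viewer.capture("side")[:,:,::-1];sc=viewer.capture("scene")[:,:,::-1];w=viewer.capture("wrist")[:,:,::-1]
cv2.imwrite("pics/s8.png",sd);cv2.imwrite("pics/c8.png",sc);cv2.imwrite("pics/w8.png",w)
o=np.zeros((600,800,3),np.uint8)
o[:,:400]=cv2.resize(sc[190:265,245:295],(400,600),interpolation=cv2.INTER_CUBIC);o[:300,400:]=cv2.resize(sd[150:225,210:310],(400,300),interpolation=cv2.INTER_CUBIC)
o[300:,400:]=cv2.resize(w[0:150,156:356],(400,300))
cv2.imwrite("pics/j.png",o)
```

```text
[ 560.44789916 -169.99140659   98.23120926] [  1.43249981 -11.36718979   0.86246153]
```

View pics/j.png

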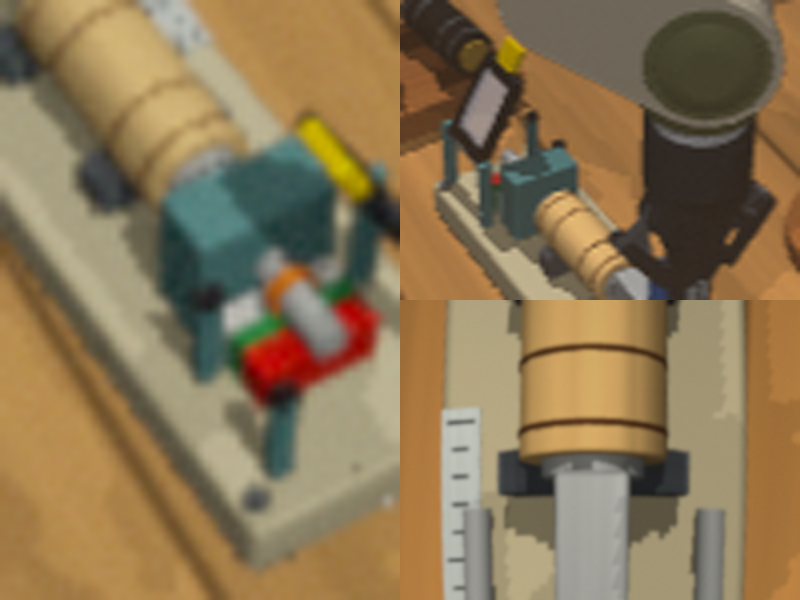

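Request:
{"op": "carry_out", "data": {
  "deltas": [
    [1,0,0,-1,0,0,0],
    [1,0,0,-2,0,0,0],
    [1,0,0,-3,0,0,0],
    [1,0,0,-4,0,0,0],
    [1,0,0,-4,0,0,0]
  ]
}}

```text
time_s: 15.22
eef_pos: [560.2, -166.3, 98.3]
ee_rot: [0.519, 0.482, 0.515, -0.483]
force: [1.5, -13.7, 0.5]
grip_width: 0.0
```

Run:
```python
from h import *
T=tool();print(T[:3,3],ctrl.sense()["force"]);np.save("T9.npy",T)
cv2.imwrite("pics/c9.png",viewer.capture("scene")[:,:,::-1]);cv2.imwrite("pics/w9.png",viewer.capture("wrist")[:,:,::-1])
for f in("scene0","c7","c8","c9"):
    im=cv2.imread(f"pics/{f}.png");h=cv2.cvtColor(im,cv2.COLOR_BGR2HSV)[:,:,:].astype(int)
    sub=h[218:238,272:292];m=(sub[...,0]>=5)&(sub[...,0]<=16)&(sub[...,1]>150)&(sub[...,2]>90)
    y,x=np.nonzero(m);wt=sub[...,1][m];p=(272+np.average(x,weights=wt),218+np.average(y,weights=wt)) if len(x) else None
    print(f,len(x),p,plane(ray("scene",p),70) if p else "")
```

```text
[ 560.22433623 -166.34866014   98.25128497] [  1.53047301 -13.69076153   0.49273494]
scene0 21 (np.float64(280.36380728554644), np.float64(228.4909518213866)) [550.06710398  89.47702796  70.        ]
c7 21 (np.float64(280.6458688764319), np.float64(229.34194491835243)) [550.80572718  92.42073004  70.        ]
c8 27 (np.float64(280.141652613828), np.float64(229.6625445006558)) [552.62088405  92.73400664  70.        ]
c9 26 (np.float64(280.92777451556077), np.float64(230.37482873360736)) [551.85129248  95.90333008  70.        ]
```

Request:
{"op": "carry_out", "data": {
  "deltas": [
    [1,0,0,-0.5,0,0,0],
    [1,0,0,-1,0,0,0],
    [1,0,0,-1.4,0,0,0],
    [1,0,0,-1.4,0,0,0],
    [1,0,0,-1.4,0,0,0]
  ]
}}

```text
time_s: 15.95
eef_pos: [560.1, -165.2, 98.2]
ee_rot: [0.519, 0.482, 0.515, -0.483]
force: [1.0, -13.8, -0.1]
grip_width: -0.004
```

Request:
{"op": "carry_out", "data": {
  "deltas": [
    [1,0,0,4,0,0,0],
    [1,0,0,12,0,0,0],
    [1,0,0,25,0,0,0],
    [1,0,0,25,0,0,0],
    [1,0,0,25,0,0,0]
  ]
}}

```text
time_s: 16.58
eef_pos: [561.0, -187.1, 97.1]
ee_rot: [0.517, 0.482, 0.518, -0.482]
force: [-0.1, 0.4, 0.1]
grip_width: -0.004
```

Request:
{"op": "carry_out", "data": {
  "deltas": [
    [1,-40,0,0,0,0,0],
    [1,-90,0,0,0,0,0],
    [1,-140,-40,0,0,0,0],
    [1,-145,-90,-50,0,0,0],
    [1,-145,-120,-100,0,0,0]
  ]
}}

```text
time_s: 17.2
eef_pos: [435.6, -98.8, 242.7]
ee_rot: [0.518, 0.482, 0.517, -0.482]
force: [0.4, 0.5, -0.1]
grip_width: -0.0
```

Request:
{"op": "carry_out", "data": {
  "deltas": [
    [1,0,0,-60,0,0,0],
    [1,0,0,-110,0,0,0],
    [1,0,0,-120,0,0,0],
    [1,0,0,-120,0,0,0],
    [1,0,0,-120,0,0,0]
  ]
}}

```text
time_s: 17.82
eef_pos: [428.8, 19.1, 242.1]
ee_rot: [0.517, 0.482, 0.517, -0.482]
force: [0.7, -0.6, -0.2]
grip_width: 0.002
```

Run:
```python
from h import *
T=tool();print(T);np.save("T10.npy",T)
w=viewer.capture("wrist")[:,:,::-1].copy();cv2.imwrite("pics/w10.png",w);cv2.imwrite("pics/c10.png",viewer.capture("scene")[:,:,::-1])
cv2.imwrite("pics/s10.png",viewer.capture("side")[:,:,::-1])
cv2.imwrite("pics/k.png",cv2.resize(w,(800,600),interpolation=cv2.INTER_CUBIC))
```

```text
[[-2.12434988e-04  9.97546174e-01  7.00113301e-02  4.28790660e+02]
 [-1.53205832e-04  7.00112984e-02 -9.97546187e-01  1.90800024e+01]
 [-9.99999966e-01 -2.22639856e-04  1.37957042e-04  2.42130220e+02]
 [ 0.00000000e+00  0.00000000e+00  0.00000000e+00  1.00000000e+00]]
```

View pics/k.png

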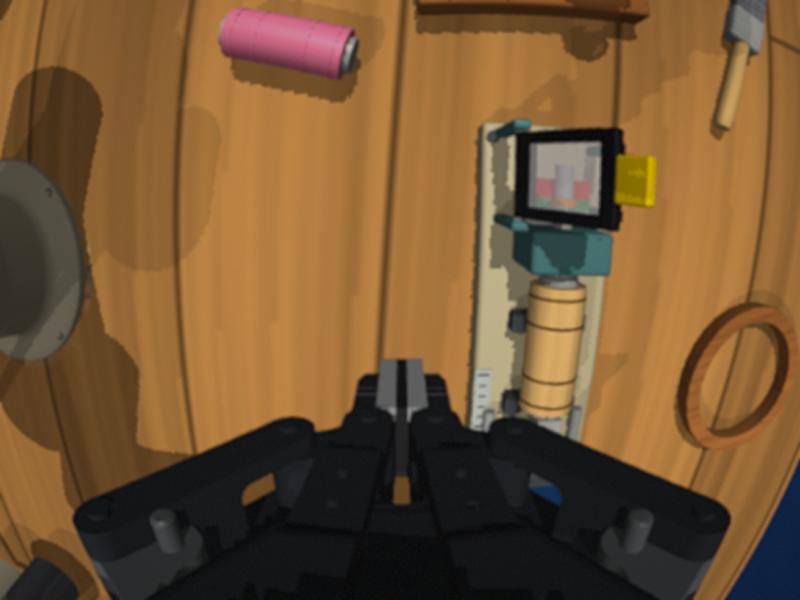

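Run:
```python
from h import *
np.set_printoptions(precision=1,suppress=True)
T=np.load("T10.npy");r=[]
for f,n in(("w10","wrist"),("c10","scene"),("s10","side")):
    im=cv2.imread(f"pics/{f}.png");rc,c=blob(im,(24,180,60),(34,255,255),(0,0,512,384));print(n,rc,cv2.contourArea(c));m=cv2.moments(c);r.append(ray(n,(m["m10"]/m["m00"],m["m01"]/m["m00"]),T))
print(tri(*r),tri(r[0],r[1]),tri(r[0],r[2]),tri(r[1],r[2]))
k=.64
print("hinge ears",plane(ray("wrist",(524*k,124*k),T),94),plane(ray("wrist",(512*k,220*k),T),94))
w=cv2.imread("pics/w10.png")[60:280,285:430]
cv2.imwrite("pics/l.png",cv2.resize(w,None,fx=2.72,fy=2.72,interpolation=cv2.INTER_CUBIC))
```

```text
wrist ((406.0738220214844, 114.67076873779297), (25.51620864868164, 32.28355026245117), 3.1798300743103027) 750.5
scene ((286.5000305175781, 209.50003051757812), (11.31370735168457, 2.8284268379211426), 45.0) 26.0
side ((237.00003051757812, 163.50001525878906), (4.919349670410156, 7.155416965484619), 26.56505012512207) 26.0
(array([542.9, 100.9, 165.8]), [0.3, 0.9, 0.9]) (array([542.5, 101.3, 166.5]), [0.2, 0.2]) (array([543.8, 101.2, 164.8]), [0.2, 0.2]) (array([542.8, 100.7, 165.7]), [0.9, 0.9])
hinge ears [499.6 130.8  94. ] [497.3  68.4  94. ]
```

View pics/l.png

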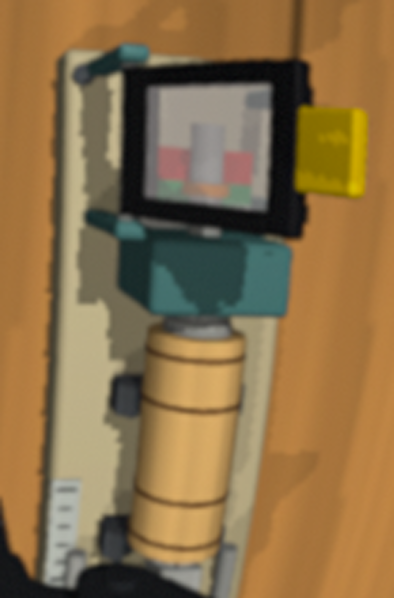

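Request:
{"op": "carry_out", "data": {
  "deltas": [
    [1,0,40,-40,0,0,0],
    [1,0,77,-74,0,0,0],
    [1,30,77,-74,0,0,0],
    [1,70,77,-74,0,0,0],
    [1,76,77,-74,0,0,0]
  ]
}}

```text
time_s: 18.6
eef_pos: [499.2, 98.8, 164.2]
ee_rot: [0.516, 0.481, 0.519, -0.483]
force: [0.5, -0.0, 0.0]
grip_width: 0.003
```

Request:
{"op": "carry_out", "data": {
  "deltas": [
    [1,0,5,0,0,0,0],
    [1,0,10,0,0,0,0],
    [1,0,15,0,0,0,0],
    [1,0,20,0,0,0,0],
    [1,0,22,0,0,0,0]
  ]
}}

```text
time_s: 19.23
eef_pos: [522.4, 100.9, 166.3]
ee_rot: [0.518, 0.482, 0.517, -0.482]
force: [0.0, -0.8, -0.2]
grip_width: 0.002
```

Request:
{"op": "carry_out", "data": {
  "deltas": [
    [1,0,5.5,0,0,0,0],
    [1,3,11.5,0,0,0,0],
    [1,6.5,17.5,0,0,0,0],
    [1,10.5,23,0,0,0,0],
    [1,14.5,28.5,0,0,0,0]
  ]
}}

```text
time_s: 19.85
eef_pos: [550.8, 102.9, 151.3]
ee_rot: [0.517, 0.482, 0.518, -0.482]
force: [-1.7, -0.9, 0.2]
grip_width: -0.003
```

Request:
{"op": "carry_out", "data": {
  "deltas": [
    [1,4.5,5,0,0,0,0],
    [1,9.7,10,0,0,0,0],
    [1,15,14.5,0,0,0,0],
    [1,21,18.5,0,0,0,0],
    [1,27,22,0,0,0,0]
  ]
}}

```text
time_s: 20.48
eef_pos: [572.7, 104.5, 124.3]
ee_rot: [0.517, 0.482, 0.517, -0.482]
force: [-1.2, -1.0, 1.0]
grip_width: -0.002
```

Request:
{"op": "carry_out", "data": {
  "deltas": [
    [1,6,3,0,0,0,0],
    [1,12,5.5,0,0,0,0],
    [1,18,7.5,0,0,0,0],
    [1,23,9,0,0,0,0],
    [1,28,10,0,0,0,0]
  ]
}}

```text
time_s: 21.1
eef_pos: [582.5, 105.2, 96.5]
ee_rot: [0.518, 0.482, 0.517, -0.482]
force: [-1.1, 0.1, 0.3]
grip_width: -0.002
```

Request:
{"op": "carry_out", "data": {
  "deltas": [
    [1,2,1,0,0,0,0],
    [1,4,1,0,0,0,0],
    [1,6,1,0,0,0,0],
    [1,7,1,0,0,0,0],
    [1,8,1,0,0,0,0]
  ]
}}

```text
time_s: 21.72
eef_pos: [583.6, 105.3, 89.8]
ee_rot: [0.518, 0.482, 0.517, -0.482]
force: [-5.2, -0.4, 13.9]
grip_width: 0.002
```

Request:
{"op": "carry_out", "data": {
  "deltas": [
    [1,-5,0,0,0,0,0],
    [1,-40,0,0,0,0,0],
    [1,-90,0,0,0,0,0],
    [1,-140,-50,0,0,0,0],
    [1,-150,-100,50,0,0,0]
  ]
}}

```text
time_s: 22.35
eef_pos: [496.4, 58.8, 238.3]
ee_rot: [0.52, 0.482, 0.517, -0.48]
force: [1.4, -1.4, -0.9]
grip_width: -0.001
```

Request:
{"op": "carry_out", "data": {
  "deltas": [
    [1,0,-50,30,0,0,0],
    [1,0,-50,40,0,0,0],
    [1,0,-50,40,0,0,0],
    [1,0,-50,40,0,0,0],
    [1,0,-50,40,0,0,0]
  ]
}}

```text
time_s: 22.98
eef_pos: [450.2, 15.2, 235.6]
ee_rot: [0.518, 0.482, 0.518, -0.482]
force: [-0.4, -0.2, 0.2]
grip_width: 0.001
```

Run:
```python
from h import *
np.set_printoptions(precision=1,suppress=True)
T=tool();print(T[:3,3],ctrl.sense()["force"])
w=viewer.capture("wrist")[:,:,::-1].copy();cv2.imwrite("pics/w11.png",w);sc=viewer.capture("scene")[:,:,::-1];sd=viewer.capture("side")[:,:,::-1];r=[]
for im,n in((w,"wrist"),(sc,"scene"),(sd,"side")):
    rc,c=blob(im.copy(),(24,180,60),(34,255,255),(0,0,512,384));m=cv2.moments(c);print(n,rc,m["m00"])
    if m["m00"]>0:r.append(ray(n,(m["m10"]/m["m00"],m["m01"]/m["m00"]),T))
print(tri(*r));print(tri(*r[:2]))
o=np.zeros((600,800,3),np.uint8);o[:,:400]=cv2.resize(w[40:280,290:450],(400,600),interpolation=cv2.INTER_CUBIC);o[:,400:]=cv2.resize(sc[150:276,220:304],(400,600),interpolation=cv2.INTER_CUBIC)
cv2.imwrite("pics/m.png",o)
```

```text
[450.2  15.2 235.6] [-0.4 -0.2  0.2]
wrist ((396.5027770996094, 111.447509765625), (18.18535614013672, 24.5975341796875), 3.012787342071533) 400.0
scene ((270.84613037109375, 233.76925659179688), (9.429903030395508, 8.320503234863281), 56.3099365234375) 62.0
side ((250.0000457763672, 178.50003051757812), (6.363960266113281, 4.949747562408447), 45.0) 22.0
(array([590.4, 103.6,  88. ]), [0.7, 1.2, 1.5])
(array([589.7, 104.3,  89.4]), [0.1, 0.1])
```

View pics/m.png

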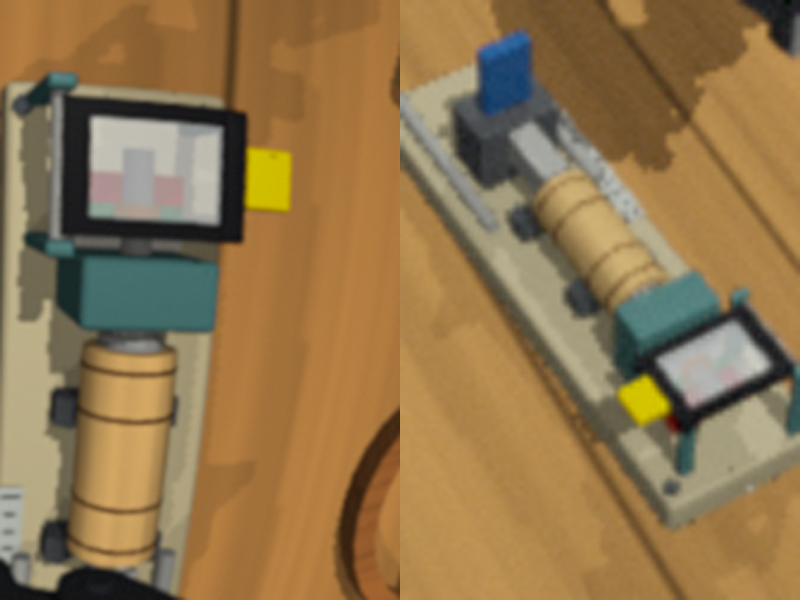

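```bash
python3 -c "
from rig import order;print(order.finish_job())"
```

```text
the job is handed in; nothing more can be done
None
```

The job is handed in at about 23 s of the 64 s allowed. The system gave no verdict, so the results below are my own checks.

- **Roller:** I took the pale wooden roller from the rack, laid it in the gauge's V-supports and released it. It first touched about 2 mm off centre. I shifted it 1.5 mm before opening, and the next picture showed it seated in both supports.
- **Jaw:** I pushed the blue tab with closed fingers until the plunger was in, then backed off and left the jaw there. The last two views show the orange collar on the green band.
- **Plunger depth:** I did not measure this exactly, and the estimates disagreed. They run from about 3.5 mm from the push force to 7 mm from where it touched the plunger. Both are inside 2–10 mm.
- **Lens:** I lowered it slowly, and it pushed back with 14 N at 90 mm height, which is its stop. After I backed off, the tongue measured 88–89 mm against 90 mm for level.
- **Bystanders:** I went nowhere near the black roller, hoop, mug or brush, but I did not re-measure their positions at the end. The arm was clear of everything.

One height check was poor. Two wrist views of the roller in the rack gave 129 mm and 76 mm for its ends, and combining all three cameras gave about 69 mm for its centre. I went by the stated 62 mm, which the roller's apparent length and width supported, and the grip at that height held.

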